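# Stand a module before the lens and hold the exposure lever level

## Robot

A 7-joint arm with a two-finger parallel gripper is mounted at the origin on the work surface. World frame = base frame: x ahead of the robot, y to its left, z up, the work surface at z = 0. Lengths are in m, angles in rad, forces in N, time in s.
With the tool pointing down it reaches from about 0.425 to 0.825 m from the base axis. Payload 3.6 kg.
Tool frame: the origin (TCP) lies between the finger pads; the fingertips stand arm.tips_ahead ahead of it and the grasp point (between the pads) lies 3 mm ahead of it (arm.tips_ahead is the distance from the TCP to the fingertips, in m); z points along the fingers, y is the line along which they close (so a half turn about z gives the same grasp; the last joint's range is limited). The gripper opens to 93 mm and grips with 3 to 60 N. Pads are 15 mm wide; open, the fingers measure 128 mm over their backs; the gripper's body (75 mm by 188 mm) begins 65 mm behind the grasp point.
Start: joints at [-1.29, 0.615, -0.013, 1.423, 0.008, 1.103, -0.04], TCP at [0.197, 0.619, 0.241] pointing down, gripper open.
Joint ranges: [-3.12, 3.12], [-0.3, 2.06], [-1.34, 1.32], [0.26, 2.42], [-1.36, 4.5], [0.01, 1.98], [-2.84, 2.84]. Speed limits (rad/s): [2.79, 2.79, 3.14, 3.14, 3.14, 3.14, 3.14].

## Interface

Orientations are given as a unit quaternion [w, x, y, z].
In Python, from bench import arm gives the robot as it stands.
- The arm moves only by the shell command python3 -m crank 'ROWS'. ROWS is JSON, a list of rows, each a list of 5 numbers: the shift along the tool's x, y, z each as a share of 0.12 m, from -1 to 1, then the turn about the tool's z as a share of 360 degrees, from -1 to 1, then the closure, from -1 (fully open) to 1 (shut). A call has 1 to 12 rows; each row is the pose to reach, as a shift and turn from the pose commanded when the call began, along the tool's axes at that moment, turning the shorter way round; what a row does not reach only later rows make up. A row lasts 1/10 s, in which the tool goes at most 50 mm and 8.59 degrees, less where a joint would pass 70% of its speed; a pose out of reach is approached as far as the arm can. A call with a number of a shift or a turn outside -1 to 1 is refused whole. A call with a gripper value outside its range is refused whole. The fingers move at their own pace and stop on an object; the grip force is fixed at half the most. Time passes only in rows, so rows that repeat a pose let the fingers close. It gives the time, the measured TCP pose, the force, the opening and the grip force at its end, in the units of the state.
- arm.state(): the state, without advancing time (a new reading comes with each control period).
- arm.capture(name): name is "scene" or "top"; returns a dict with "color" (400x640x3 uint8, red, green, blue), "depth" (400x640 float32, m along the optical axis (not along the pixel's ray), 0 where there is no reading), "fx", "fy", "cx", "cy" (pixels), "k1" (the pictures are not rectified: a ray, as slopes to the right and down, at radius r is drawn at 1 + k1 r^2 times it, then the intrinsics apply), "rvec" (rotation vector, rad) and "tvec" (3), from world to camera coordinates, as OpenCV has them. Camera axes: x right, y down, z forward; pixel columns grow to the right and rows downward; lengths in m; the calibration is good to about 2 mm. A picture is of the moment at which its call begins.
- arm.job_done(): hands the job in; it is judged then, once.
Trained networks look in the newest picture that a camera, given by its name, has taken for a name from the list of things; names that differ only in an ending like _2 or _b are one class to them, and where a whole thing is asked for, a point or a joint stands for the part that bears it (a point fixed in the world has none). Each returns a list of dicts, best first, with "p" (0 to 1); they miss things now and then, are a little off and sometimes report something else, mostly with a low value. They report only what shows in the picture. A call takes as long as a camera call. They do not tell look-alikes from the thing itself.
- arm.outline_of(label, camera): "mask" (400x640 bool, what is visible of it) and "bbox" ([left, top, width, height] in pixels, round what is visible of it).
The state is a dict: "clock": time; "q": joint angles; "joint_velocities": joint speeds; "effort": joint torques, N m; "tcp_pos": TCP position; "tcp_rot": TCP orientation; "force": force on the tool from outside, world axes, zero at the start; "wrist_torque": the same for the moment, N m; "finger_gap": opening from 0.0 (shut) to 1.0 (fully open); "gripper_force": force on a finger pad.
Only numpy, scipy, OpenCV 4.12 (cv2) and the standard library are available. Lean on these libraries where they do the work, as an engineer would, in place of code of your own. Each camera call takes 0.05 s, during which the arm holds its last target. There are 200 camera calls.

## Task

Take the circuit module out of its sloping pink cradle and set it down gently, standing upright on its long thin edge along the middle of the yellow strip of the white inspection stage, square to the lens and with its green board side facing the lens; let go of it. Then press the red pad of the spring-loaded exposure lever down with the fingers until the lever arm is level (half of its travel, not the bottom stop) and keep it there: finish while still holding it level, with the module still standing and the other things on the bench left where they are.

Things in the scene. Friction and masses are not known exactly. Their poses are not given: they have to be found in the camera images.
- module: Loose flat circuit module, aluminium tray 20 mm thick (own x), 100 long (own y), 70 high (own z), 0.17 to 0.34 kg; green board with chips in its +x face, -x face bare metal. Origin: centre of the 100 x 20 mm underside it is to stand on. It starts leaning in the cradle, 0.70 rad (40 deg) from upright, top towards the robot side, board side up, underside on the cradle's ledge.
- module_grip (a point): Point in the middle of the module's length and thickness, 58 mm above its underside (12 mm below its upper edge): a good place to pinch the 20 mm thickness along the slope. The cradle leaves the upper 44 mm of both faces free over the middle 66 mm of the cradle's width.
- module_ahead (a point): Imaginary point 100 mm straight out from the centre of the module's board face: shows which way the board faces.
- cradle: Fixed pink foam cradle on a black 100 x 140 mm foot, 10 mm thick; about 85 mm high to the tips of its back. Origin: centre of the foot's underside. Its ledge holds the module's underside 45 mm above the bench, 10 mm towards cradle +x. It slopes so that the module is drawn out along the module's own z, up and towards cradle -x.
- stage: Fixed inspection stage: white plate 110 (own x) x 150 (own y) mm, 10 thick, with a flush yellow strip 36 x 116 mm along own y in its middle; beyond its +x edge a grey camera block (centre 140 mm out, 50 x 50 mm, 66 high) whose black round lens looks to own -x. Origin: underside of the plate, below the strip's centre. Own x points to the lens.
- stage_mark (a point): Centre of the yellow strip, on the plate's top face, 10 mm above the bench.
- stage_lens (a point): Front of the lens, 92 mm from the strip's centre along stage +x, 45 mm above the bench.
- lever_base: Fixed grey lever stand: foot 190 (own x) x 130 (own y) x 12 mm; two 96 mm high cheeks at +x carry the pivot; near its -x end, 62 mm to the +y side of the pad, stands a 10 mm square white gauge post 110 mm high, whose green band is at the height of the pad's top when the lever is level. Origin: bottom of the foot, 65 mm from the pivot towards the pad, under the arm.
- lever_hinge (a point): Pivot of the lever, 65 mm along stand +x and 75 mm above the bench. The arm points from here to stand -x; the pad's centre is 130 mm from it.
- lever_angle (a joint): Lever angle, rad: 0 at rest, sprung up with the arm rising 0.20 rad; 0.20 is level; 0.40 is the bottom stop. It springs back: the pad needs about 4 N to start, 8 N at level and 12 N at the stop.
- pad_top (a point): Centre of the top face of the lever's red round pad, 44 mm across, 12 mm thick; about 113 mm above the bench at rest, 87 mm when level, 61 mm at the stop.
- lever: The moving lever: dark steel arm 145 mm long, 16 wide, 12 thick, with the red pad on top of its free end. Origin on the pivot.
- magnifier: Bystander: white hand magnifier lying flat, about 180 x 72 x 18 mm. Origin under the middle.
- mouse: Bystander: black computer mouse 105 x 62 x 30 mm. Origin under its centre.
- screwdriver: Bystander: screwdriver lying on the bench. Origin near its middle.
- brush: Bystander: small brush lying on the bench. Origin near its middle.
- bottle: Bystander: blue closed bottle 54 mm across, 130 mm high, upright. Origin under its centre.
- bin: Bystander: open blue parts bin 90 x 120 x 60 mm. Origin under its centre.
There are look-alikes about, which are no part of the job. There is more than one size of the module; the one meant has the size given above. Leave any brown look-alike of the lever_base alone.

How it is judged:
By the outcome, as a careful person would: the job done as asked, in the order asked, and still so for the second after the job is handed in, while the arm keeps its last pose, push and grip.
It also fails if it takes over 45 s, if anything falls off the work surface, if the arm or the gripper's body presses on something with over 40 N, if the wrist force passes 120 N, or if a joint passes its speed limit or range.

## Working session

There is one attempt and no reset: what is moved stays moved. The work goes in short steps, Python scripts to look and compute and a shell command to move; the robot and the scene stay as the last step left them, time stands still between calls to the robot, and variables do not carry over. Pictures are saved under pics/ and viewed, at most 10 in all, crops included, and the job is handed in when it is done.

```bash
ls; mkdir -p pics
cat > h.py <<'E'
import numpy as np, cv2, pickle
from bench import arm
from scipy.spatial.transform import Rotation as R
def cap(n):
    c=arm.capture(n); pickle.dump(c,open(n+'.pkl','wb')); return c
def pts(c,mask=None):
    K=np.array([[c['fx'],0,c['cx']],[0,c['fy'],c['cy']],[0,0,1]],float)
    h,w=c['depth'].shape; v,u=np.mgrid[:h,:w]
    uv=np.stack([u,v],-1).reshape(-1,1,2).astype(float)
    n=cv2.undistortPoints(uv,K,np.array([c['k1'],0,0,0,0.])).reshape(h,w,2)
    d=c['depth']; P=np.dstack([n[...,0]*d,n[...,1]*d,d])
    M=cv2.Rodrigues(np.array(c['rvec'],float))[0]
    W=(P-np.array(c['tvec']).ravel())@M
    W[d==0]=np.nan
    return W
def proj(c,p):
    K=np.array([[c['fx'],0,c['cx']],[0,c['fy'],c['cy']],[0,0,1]],float)
    return cv2.projectPoints(np.array(p,float).reshape(-1,1,3),np.array(c['rvec'],float),np.array(c['tvec'],float),K,np.array([c['k1'],0,0,0,0.]))[0].reshape(-1,2)
E
python3 - <<'E'
from h import *
ims=[]
s=arm.state(); print({k:np.round(v,3) for k,v in s.items()}, arm.tips_ahead)
for n in ['scene','top']:
    c=cap(n); ims.append(c['color'][...,::-1].copy())
    W=pts(c)
    print(n,c['fx'],c['k1'],np.round(c['tvec'],3),np.round(c['rvec'],3), np.isfinite(W[...,0]).mean())
    for l in ['module','cradle','stage','lever_base','lever','pad_top','magnifier','mouse','screwdriver','brush','bottle','bin']:
        for o in arm.outline_of(l,n):
            m=o['mask']&np.isfinite(W[...,0])
            print(n,l,round(float(o['p']),2),o['bbox'],np.round(np.median(W[m],0),3) if m.any() else None)
for n,i in zip('ab',ims): cv2.imwrite(f'pics/{n}.png',cv2.resize(i,(800,500)))
E
```

```text
pics
{'clock': np.float64(0.0), 'q': array([-1.289,  0.616, -0.013,  1.425,  0.008,  1.103, -0.04 ]), 'joint_velocities': array([ 0.001, -0.002,  0.   ,  0.   , -0.001, -0.001,  0.   ]), 'effort': array([-0.0000e+00, -4.5894e+01,  2.0900e-01, -1.6574e+01, -6.1000e-02,
        2.1000e-02,  0.0000e+00]), 'tcp_pos': array([0.197, 0.619, 0.239]), 'tcp_rot': array([-0.   ,  0.153,  0.988, -0.001]), 'force': array([-0.528, -0.622, -0.994]), 'wrist_torque': array([0.004, 0.003, 0.047]), 'gripper_force': np.float64(0.0), 'finger_gap': np.float64(0.998)} 0.022
scene 495.630511283523 0.04322222607736417 [-0.153 -0.286  1.697] [ 2.087  1.561 -0.469] 0.99614453125
scene module 0.95 [217.2, 231.8, 39.3, 35.7] [ 0.551 -0.233  0.077]
scene module 0.86 [165.7, 154.8, 40.7, 49.4] [ 0.253 -0.343  0.024]
scene module 0.63 [377.3, 168.9, 59.8, 80.0] [0.537 0.244 0.013]
scene cradle 0.49 [475.4, 204.3, 26.3, 34.0] [0.656 0.435 0.075]
scene stage 0.75 [291.6, 214.3, 54.2, 71.6] [ 0.545 -0.028  0.01 ]
scene lever_base 0.61 [377.3, 167.9, 62.6, 81.1] [0.54  0.245 0.013]
scene lever_base 0.6 [365.3, 90.4, 58
[... 1459 characters left out ...]
.64 [236.5, 149.2, 17.0, 46.7] [0.492 0.244 0.105]
top magnifier 0.64 [164.1, 168.6, 33.7, 58.4] [0.474 0.46  0.017]
top magnifier 0.2 [304.0, 132.2, 63.3, 83.0] [ 0.541 -0.025  0.012]
top magnifier 0.18 [239.9, 151.9, 11.9, 45.4] [0.496 0.244 0.099]
top mouse 0.79 [263.5, 225.3, 36.9, 23.8] [0.351 0.127 0.031]
top screwdriver 0.83 [370.9, 239.9, 35.5, 5.8] [ 0.366 -0.175  0.025]
top brush 0.57 [474.6, 198.0, 30.5, 64.2] [ 0.458 -0.473  0.019]
top brush 0.51 [393.4, 172.7, 45.5, 16.0] [ 0.544 -0.235  0.089]
top brush 0.44 [177.4, 116.6, 28.5, 28.7] [0.635 0.436 0.085]
top bottle 0.74 [176.3, 115.8, 28.3, 30.4] [0.635 0.435 0.084]
top bin 0.69 [461.6, 143.5, 45.8, 33.1] [ 0.644 -0.451  0.012]
```

View pics/a.png

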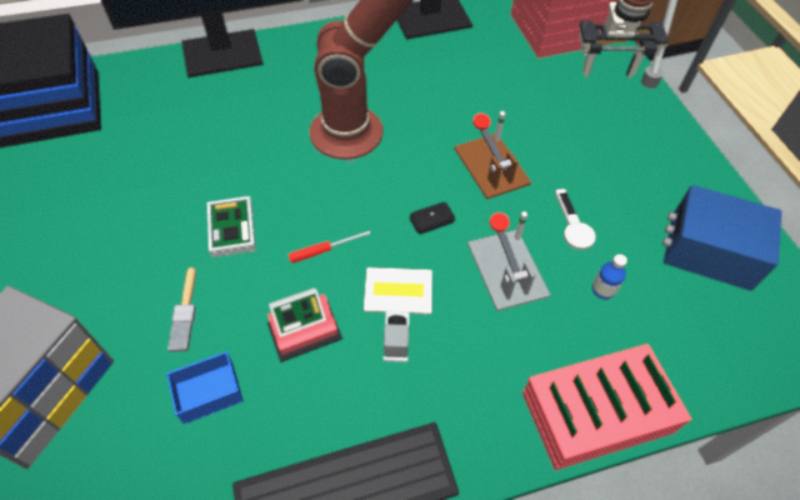

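View pics/b.png

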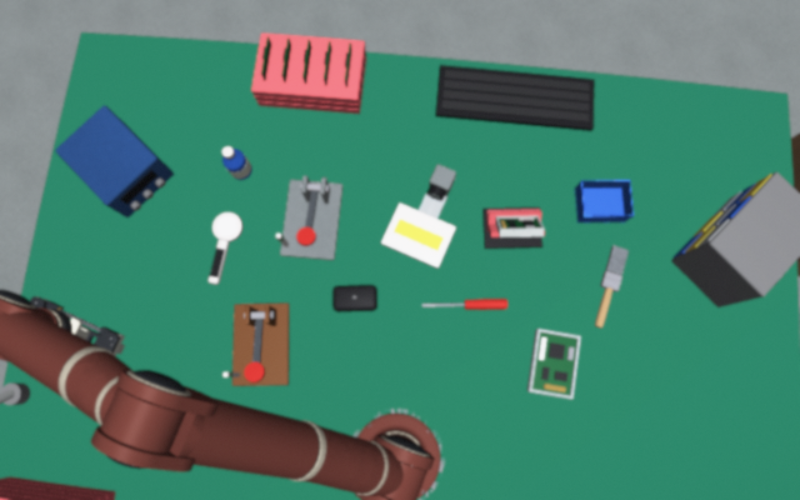

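Picture a shows the pink cradle with the module at about (302,315), the stage at (398,290), the grey lever at (508,258), and the brown look-alike at (492,160). Picture b shows the same layout, with the lens on the far side of the stage. Next I'll fit the poses.

```bash
cat > m.py <<'E'
from h import *
def rect(P,name):
    r=cv2.minAreaRect((P[:,:2]*1000).astype(np.float32)); print(name,len(P),'c',np.round(r[0],1),'size',np.round(r[1],1),'ang',round(r[2],1),'z',np.round(np.percentile(P[:,2],[5,50,95])*1000,1))
for n in ['scene','top']:
    c=pickle.load(open(n+'.pkl','rb')); W=pts(c); col=c['color'].astype(int); hsv=cv2.cvtColor(c['color'],cv2.COLOR_RGB2HSV)
    H,S,V=[hsv[...,i].astype(int) for i in range(3)]
    def box(x0,x1,y0,y1,z0=-.01,z1=.2): return (W[...,0]>x0)&(W[...,0]<x1)&(W[...,1]>y0)&(W[...,1]<y1)&(W[...,2]>z0)&(W[...,2]<z1)
    print(n,'table z',np.round(np.nanmedian(W[box(.4,.5,-.1,.05,-.03,.05)&(abs(H-78)<12)&(S>120)][:,2])*1000,1))
    rect(W[box(.44,.62,-.13,.07)&(H>22)&(H<35)&(S>100)&(V>150)],'yellow')
    rect(W[box(.44,.64,-.13,.07,-.01,.022)&(S<90)&(V>140)],'white')
    b=box(.6,.75,-.15,.05,.05,.09); rect(W[b],'camblock')
    rect(W[box(.45,.65,-.32,-.14)&~((abs(H-78)<12)&(S>120))],'cradle all')
    rect(W[box(.45,.65,-.32,-.14)&((H<8)|(H>170))&(S>70)&(V>120)],'pink')
    b=box(.45,.65,-.32,-.14,.06,.13)&~(((H<8)|(H>168))&(S>70)); rect(W[b],'module')
    P=W[b]; cc=P.mean(0); 
    for _ in range(3):
        u,s,vt=np.linalg.svd(P-P.mean(0),full_matrices=False); d=(P-P.mean(0))@vt[2]; P=P[abs(d)<.005]
    nn=vt[2]*np.sign(vt[2][2]); print(' plane n',np.round(nn,3),'yaw',np.degrees(np.arctan2(nn[1],nn[0])).round(1),'c',np.round(P.mean(0),4),len(P))
    # grey base
    for nm,X in (('grey',(.4,.68,.15,.34)),):
        rect(W[box(*X,.004,.02)&(S<60)],nm+' foot')
        rect(W[box(*X,.07,.13)&((H<8)|(H>172))&(S>140)],nm+' pad')
        rect(W[box(*X,.05,.13)&(S<70)],nm+' arm/cheeks/post')
E
python3 m.py
python3 - <<'E'
import cv2,pickle
a=pickle.load(open('scene.pkl','rb'))['color'][...,::-1];b=pickle.load(open('top.pkl','rb'))['color'][...,::-1]
import numpy as np
i=np.vstack([cv2.resize(a[160:300,200:450],(560,314),interpolation=2),cv2.resize(b[110:240,200:450],(560,286),interpolation=2)])
cv2.imwrite('pics/c.png',i)
E
```

```text
scene table z -1.3
yellow 386 c [520.1  -5.2] size [111.4  36.3] ang 70.6 z [ 4.9  9.3 13.5]
white 1573 c [545.6 -14.3] size [153.6 184.9] ang 72.0 z [-0.6  8.2 12.6]
camblock 487 c [642.2 -46.7] size [49.3 75.1] ang 72.2 z [53.9 64.1 68.4]
cradle all 2040 c [ 533.9 -231. ] size [152.9 140.1] ang 6.0 z [ 5.4 49.8 98.6]
pink 836 c [ 547.1 -229.5] size [103.4 132.9] ang 5.9 z [ 9.8 36.  62. ]
module 873 c [ 543.4 -227.8] size [ 57.3 118.7] ang 8.1 z [ 62.3  83.9 102.4]
 plane n [0.729 0.083 0.679] yaw 6.5 c [ 0.5477 -0.2343  0.0809] 687
grey foot 1782 c [535.9 254.7] size [192.  129.3] ang 0.6 z [ 6.5 10.9 15.5]
grey pad 174 c [470.7 244.2] size [40.  42.5] ang 67.8 z [104.3 110.7 115.7]
grey arm/cheeks/post 595 c [538. 262.] size [ 83.8 165.3] ang 83.1 z [58.3 83.4 98.9]
top table z 1.6
yellow 346 c [520.5  -6.5] size [109.6  30.7] ang 71.4 z [ 7.5 12.  16.7]
white 1792 c [548.6 -15.4] size [157.4 173.9] ang 71.2 z [ 1.6 10.8 16.5]
camblock 398 c [642.8 -47.1] size [49.7 76.8] ang 69.4 z [54.3 66.3 72.3]
cradle all 1493 c [ 560.7 -238.1] size [101.2 152.4] ang 6.3 z [  6.7  52.8 103.5]
pink 374 c [ 563.6 -229.4] size [ 82.8 124.5] ang 2.3 z [13.5 53.1 70.4]
module 532 c [ 546.4 -239.4] size [ 57.  108.9] ang 7.6 z [ 63.3  93.4 106.5]
 plane n [0.683 0.071 0.727] yaw 5.9 c [ 0.5472 -0.2364  0.0846] 330
grey foot 1853 c [535.2 263.6] size [190.  147.6] ang 0.0 z [ 8.1 13.5 18.3]
grey pad 157 c [469.5 243.3] size [39.4 37.6] ang 13.3 z [108.5 114.6 119.9]
grey arm/cheeks/post 451 c [535.9 259.8] size [ 62.3 169.4] ang 75.9 z [ 64.8  87.2 103.5]
```

View pics/c.png

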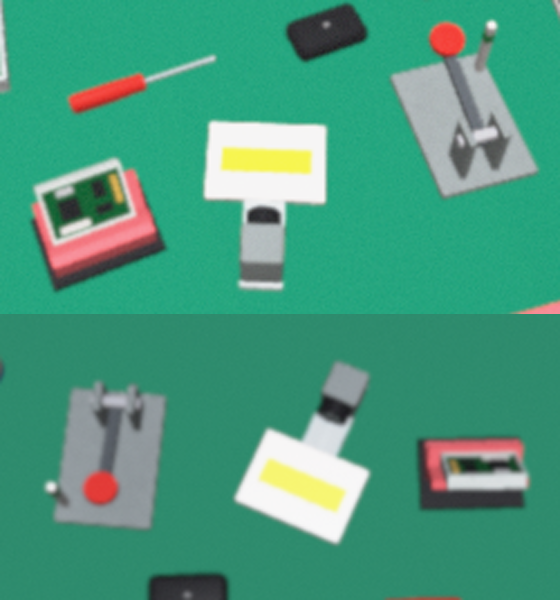

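```bash
cat > m2.py <<'E'
from h import *
yaw=np.radians(6.1); t=.7
Rz=R.from_euler('z',yaw).as_matrix()
Rm=Rz@R.from_euler('y',-t).as_matrix()  # module axes cols: x_m,y_m,z_m
print(Rm.round(3))
for n,zb in (('scene',-.0014),('top',.0015)):
    c=pickle.load(open(n+'.pkl','rb')); W=pts(c); W[...,2]-=zb; hsv=cv2.cvtColor(c['color'],cv2.COLOR_RGB2HSV)
    H,S,V=[hsv[...,i].astype(int) for i in range(3)]
    b=(W[...,0]>.45)&(W[...,0]<.65)&(W[...,1]>-.32)&(W[...,1]<-.14)&(W[...,2]>.055)&(W[...,2]<.13)
    pk=((H<10)|(H>165))&(S>60)
    P=W[b&~pk]@Rm  # module-axes coords (world origin)
    x=np.median(P[:,0]); f=P[abs(P[:,0]-x)<.004]; x=np.median(f[:,0])
    print(n,'face x',round(x*1e3,1),'y',np.percentile(f[:,1]*1e3,[0,1,3,50,97,99,100]).round(1),'z',np.percentile(f[:,2]*1e3,[0,1,3,50,97,99,100]).round(1),len(f))
    Q=W[b&pk]@Rz; print(' pink cradle y',np.percentile(Q[:,1]*1e3,[1,5,50,95,99]).round(1),'x',np.percentile(Q[:,0]*1e3,[1,5,50,95,99]).round(1),'z',np.percentile(Q[:,2]*1e3,[1,50,99]).round(1))
    g=(abs(H-78)<12)&(S>110)
    b=(W[...,0]>.44)&(W[...,0]<.67)&(W[...,1]>-.34)&(W[...,1]<-.12)&(W[...,2]<.018)&(W[...,2]>.004)&~g&(V<90)
    Q=W[b]@Rz; print(' foot y',np.percentile(Q[:,1]*1e3,[1,5,50,95,99]).round(1),'x',np.percentile(Q[:,0]*1e3,[1,5,50,95,99]).round(1),len(Q))
E
python3 m2.py
```

```text
[[ 0.761 -0.106 -0.641]
 [ 0.081  0.994 -0.068]
 [ 0.644  0.     0.765]]
scene face x 450.8 y [-339.6 -338.8 -336.4 -290.6 -244.2 -241.9 -241. ] z [-310.7 -309.  -305.5 -275.6 -244.6 -243.4 -242. ] 703
 pink cradle y [-348.3 -346.7 -254.6 -227.8 -225.9] x [497.7 503.8 520.4 559.2 561.6] z [55.  58.5 82. ]
 foot y [-355.9 -354.9 -297.8 -225.1 -221. ] x [498.3 528.1 575.6 581.3 582.1] 251
top face x 451.6 y [-343.7 -342.2 -340.8 -294.6 -243.9 -243.  -242.1] z [-309.8 -307.9 -307.4 -271.3 -241.8 -240.5 -239.7] 355
 pink cradle y [-345.7 -341.3 -243.5 -228.3 -227.3] x [497.9 499.6 547.6 558.2 558.9] z [55.2 59.1 77. ]
 foot y [-355.3 -348.7 -273.1 -222.1 -220.8] x [482.7 483.6 495.4 548.7 573.5] 368
```

```bash
python3 -m crank '[[-0.3,-0.2,0,0.023,-0.3],[-0.6,-0.4,0,0.046,-0.3],[-0.9,-0.6,0,0.069,-0.3],[-1,-0.7,0,0.092,-0.3],[-1,-0.7,0,0.115,-0.3],[-1,-0.7,0,0.138,-0.3],[-1,-0.7,0,0.161,-0.3],[-1,-0.7,0,0.184,-0.3],[-1,-0.7,0,0.184,-0.3]]'
```

```text
clock: 2.2
tcp_pos: [0.2856, 0.5032, 0.2407]
tcp_rot: [0.0, 0.668, 0.744, 0.0]
force: [0.4, 1.4, 0.4]
finger_gap: 0.651
gripper_force: 0.0
```

```bash
for i in 1; do python3 -m crank '[[-0.4,0.4,0,0,-0.3],[-0.7,0.7,0,0,-0.3],[-1,1,0,0,-0.3]]'; python3 -m crank '[[-0.4,0.15,0,0,-0.3],[-0.8,0.37,0,0,-0.3],[-1,0.37,0,0,-0.3]]'; python3 -m crank '[[-0.4,0,0,0,-0.3],[-0.8,0,0,0,-0.3],[-1,0,0,0,-0.3]]'; python3 -m crank '[[-0.4,0,0,0,-0.3],[-0.8,0,0,0,-0.3],[-1,0,0,0,-0.3]]';python3 -m crank '[[-0.4,0,0,0,-0.3],[-0.8,0,0,0,-0.3],[-1,0,0,0,-0.3]]';python3 -m crank '[[-0.4,0,0,0,-0.3],[-0.8,0,0,0,-0.3],[-1,0,0,0,-0.3],[-1,0,0,0,-0.3]]'; done | grep -E 'clock|pos|rot'
```

```text
clock: 2.5
tcp_pos: [0.4036, 0.4082, 0.2408]
tcp_rot: [0.0, 0.666, 0.746, 0.0]
clock: 2.8
tcp_pos: [0.4632, 0.2897, 0.2411]
tcp_rot: [0.002, 0.669, 0.743, 0.0]
clock: 3.1
tcp_pos: [0.4729, 0.1698, 0.2411]
tcp_rot: [0.001, 0.669, 0.743, -0.001]
clock: 3.4
tcp_pos: [0.4854, 0.0507, 0.2412]
tcp_rot: [0.001, 0.669, 0.743, -0.0]
clock: 3.7
tcp_pos: [0.4979, -0.0687, 0.2412]
tcp_rot: [0.001, 0.669, 0.743, -0.001]
clock: 4.1
tcp_pos: [0.5101, -0.1883, 0.241]
tcp_rot: [0.001, 0.67, 0.742, -0.001]
```

```bash
python3 -m crank '[[-0.2,0.07,0,0,-0.3],[-0.41,0.13,0.2,0,-0.3],[-0.41,0.13,0.5,0,-0.3],[-0.41,0.13,0.8,0,-0.3],[-0.41,0.13,0.95,0,-0.3],[-0.41,0.13,0.95,0,-0.3]]'
cat > look.py <<'E'
from h import *; import sys
name,x,y,z=sys.argv[1],*map(float,sys.argv[2:5]); ims=[]
for n in ('scene','top'):
    c=cap(n); u,v=proj(c,[x,y,z])[0].astype(int); h=int(sys.argv[5]) if len(sys.argv)>5 else 50
    u=np.clip(u,h,640-h);v=np.clip(v,h,400-h); print(n,u-h,v-h)
    ims.append(cv2.resize(c['color'][v-h:v+h,u-h:u+h,::-1],(400,400),interpolation=2))
cv2.imwrite(f'pics/{name}.png',np.hstack(ims))
E
python3 look.py d .53 -.235 .1
```

```text
clock: 4.7
tcp_pos: [0.5301, -0.2273, 0.1238]
tcp_rot: [-0.004, 0.667, 0.745, -0.0]
force: [-0.1, -0.1, 0.3]
finger_gap: 0.647
gripper_force: 0.0
scene 184 188
top 365 134
```

View pics/d.png

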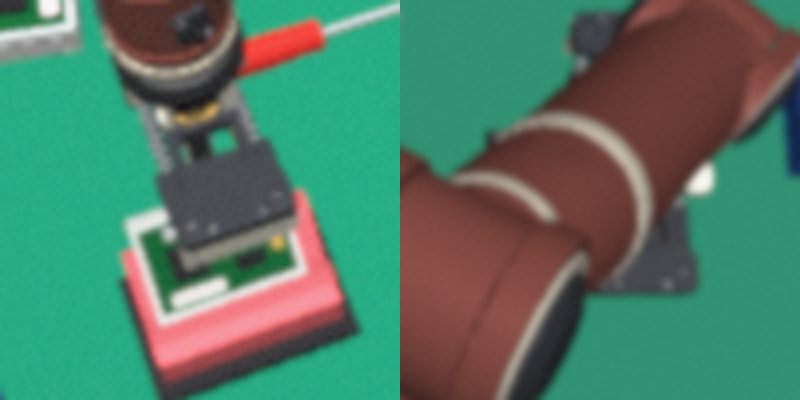

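The left half shows the fingers straddling the top of the module, with the board and chips visible at about (215,260). The gripper sits about 8 mm towards +y of centre. I'll lower it, correct that offset and close.

```bash
python3 -m crank '[[-0.065,0,0,0,-0.3],[-0.065,0,0.07,0,-0.3],[-0.065,0,0.14,0,-0.3],[-0.065,0,0.14,0,-0.3]]';python3 -m crank '[[0,0,0,0,0.2],[0,0,0,0,0.25],[0,0,0,0,0.3],[0,0,0,0,0.3]]'
```

```text
clock: 5.2
tcp_pos: [0.5316, -0.2374, 0.1087]
tcp_rot: [-0.001, 0.668, 0.744, -0.0]
force: [-0.0, 0.7, 0.6]
finger_gap: 0.652
gripper_force: 0.0
clock: 5.6
tcp_pos: [0.5325, -0.2379, 0.1101]
tcp_rot: [0.0, 0.668, 0.744, 0.0]
force: [-0.5, 0.1, 0.2]
finger_gap: 0.369
gripper_force: 0.0
```

```bash
python3 -m crank '[[0,0,0.025,0,0.3],[0,0,0.025,0,0.35],[0,0,0.025,0,0.4],[0,0,0.025,0,0.45]]';python3 -m crank '[[0,0,0,0,0.7],[0,0,0,0,0.7],[0,0,0,0,0.7],[0,0,0,0,0.7]]'
```

```text
clock: 6.0
tcp_pos: [0.5332, -0.2381, 0.1071]
tcp_rot: [0.001, 0.668, 0.744, 0.0]
force: [1.4, 0.0, 0.1]
finger_gap: 0.321
gripper_force: 26.1
clock: 6.4
tcp_pos: [0.5331, -0.238, 0.1071]
tcp_rot: [0.001, 0.668, 0.744, 0.0]
force: [3.4, -0.4, -0.2]
finger_gap: 0.324
gripper_force: 26.2
```

```bash
python3 -m crank '[[0,-0.02,-0.024,0,1],[0,-0.04,-0.048,0,1],[0,-0.06,-0.071,0,1],[0,-0.08,-0.095,0,1]]';python3 -m crank '[[0,-0.03,-0.036,0,1],[0,-0.06,-0.071,0,1],[0,-0.09,-0.107,0,1],[0,-0.12,-0.143,0,1],[0,-0.15,-0.18,0,1],[0,-0.15,-0.18,0,1]]'
```

```text
clock: 6.8
tcp_pos: [0.5244, -0.2382, 0.1183]
tcp_rot: [0.001, 0.668, 0.744, 0.001]
force: [4.6, 1.1, -3.3]
finger_gap: 0.318
gripper_force: 26.2
clock: 7.4
tcp_pos: [0.5057, -0.2403, 0.1405]
tcp_rot: [0.001, 0.668, 0.744, 0.001]
force: [1.9, 1.0, 2.1]
finger_gap: 0.317
gripper_force: 27.6
```

```bash
python3 look.py e .51 -.24 .1
```

```text
scene 181 182
top 367 141
```

View pics/e.png

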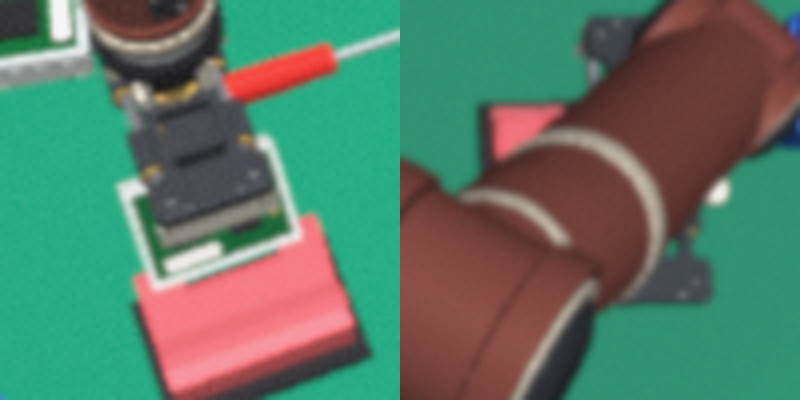

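The left half shows the module clear of the pink slot and still held at its slope, with the grip near (215,205). Now I'll carry it to the stage.

```bash
python3 -m crank '[[0,0,-0.12,0,1],[0,0,-0.3,0,1],[0.1,0,-0.45,0,1],[0.3,0,-0.5,0,1],[0.5,0,-0.5,0,1],[0.7,0,-0.5,0,1],[0.9,0,-0.5,0,1],[1,0,-0.5,0,1]]';python3 -m crank '[[0.2,0,0,0,1],[0.4,0,0,0.01,1],[0.6,0,0,0.025,1],[0.8,0,0,0.04,1],[0.95,0,0,0.055,1],[1,0,0,0.069,1],[1,0,0,0.069,1]]'
```

```text
clock: 8.3
tcp_pos: [0.4888, -0.1192, 0.1981]
tcp_rot: [-0.004, 0.668, 0.745, -0.002]
force: [0.8, -0.1, -3.3]
finger_gap: 0.225
gripper_force: 28.0
clock: 9.0
tcp_pos: [0.4776, -0.0019, 0.1988]
tcp_rot: [-0.001, 0.812, 0.583, -0.002]
force: [-0.8, 0.6, -3.0]
finger_gap: 0.226
gripper_force: 28.0
```

```bash
python3 look.py f .5 -.0 .13
```

```text
scene 268 151
top 282 134
```

View pics/f.png

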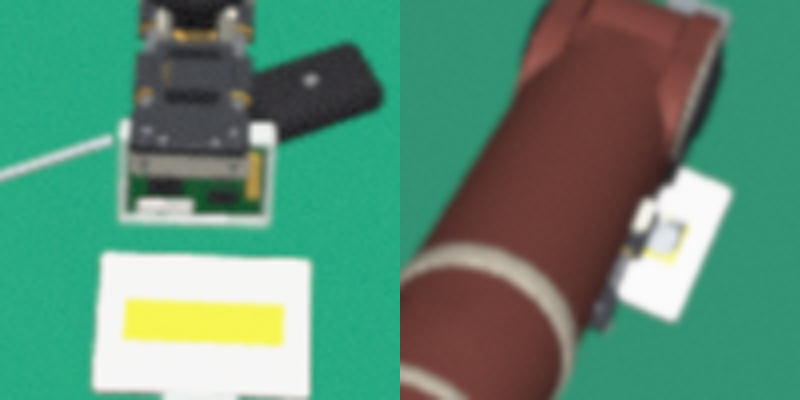

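The left half shows the module hanging upright, board towards the lens, at about (198,180). The stage strip is below it at (203,322). I'll measure the module relative to the TCP.

```bash
cat > m3.py <<'E'
from h import *
c=pickle.load(open('scene.pkl','rb')); W=pts(c); W[...,2]+=.0014
s=arm.state(); T=np.array(s['tcp_pos']); a=np.radians(-18.6)
Rs=R.from_euler('z',a).as_matrix(); hsv=cv2.cvtColor(c['color'],cv2.COLOR_RGB2HSV)
L=(W-T)@Rs
zc=T[2]
b=(abs(L[...,0]-.01)<.012)&(abs(L[...,1])<.075)&(W[...,2]>zc-.095)&(W[...,2]<zc-.03)
P=W[b]; u,sv,vt=np.linalg.svd(P-P.mean(0),full_matrices=False); d=(P-P.mean(0))@vt[2]; P=P[abs(d)<.004]
u,sv,vt=np.linalg.svd(P-P.mean(0),full_matrices=False); n=vt[2]*np.sign(vt[2][0]); print('normal',n.round(3),'yaw',np.degrees(np.arctan2(n[1],n[0])).round(2),len(P))
l=(P-T)@Rs; print('x,y,z rel TCP mm',[np.percentile(l[:,i]*1e3,[0,2,50,98,100]).round(1) for i in range(3)])
S=(np.array([.5203,-.0058,0])-T)@Rs; print('strip rel TCP mm',S.round(4)*1e3,T.round(4))
E
python3 m3.py
```

```text
normal [ 0.937 -0.291  0.192] yaw -17.24 306
x,y,z rel TCP mm [array([ 7.7, 11.3, 17.6, 21.9, 22. ]), array([-44.9, -44.3,  10.6,  52.3,  53.5]), array([-81.2, -77.1, -54.5, -33.1, -31.7])]
strip rel TCP mm [  40.5   11.2 -199.3] [ 0.4784 -0.0035  0.1993]
```

```bash
sed -i 's/abs(L\[...,0\]-.01)<.012/abs(L[...,0]-.018)<.022/' m3.py; python3 m3.py
```

```text
normal [ 0.914 -0.274  0.299] yaw -16.7 413
x,y,z rel TCP mm [array([ 7.4, 11.6, 19.7, 28. , 29.3]), array([-44.9, -44.6,   5.7,  52.5,  53.9]), array([-81.1, -78.1, -60.4, -35.5, -31.7])]
strip rel TCP mm [  40.5   11.2 -199.3] [ 0.4784 -0.0035  0.1993]
```

The module still leans about 18° in a shallow grip. I'll bring it to the plate and let it touch, then take a deeper grip so the pads square it up.

```bash
python3 -m crank '[[0.03,0.08,0,0,1],[0.06,0.17,0.1,0,1],[0.06,0.17,0.25,0,1],[0.06,0.17,0.4,0,1],[0.06,0.17,0.55,0,1],[0.06,0.17,0.68,0,1],[0.06,0.17,0.75,0,1],[0.06,0.17,0.79,0,1],[0.06,0.17,0.8,0,1],[0.06,0.17,0.8,0,1]]'; python3 look.py g .515 -.005 .06 40; python3 m3.py
```

```text
clock: 10.1
tcp_pos: [0.5015, -0.0023, 0.1042]
tcp_rot: [0.0, 0.813, 0.583, 0.0]
force: [0.2, -0.3, -3.1]
finger_gap: 0.218
gripper_force: 28.0
scene 278 180
top 294 145
normal [ 0.944 -0.286  0.162] yaw -16.87 330
x,y,z rel TCP mm [array([11.5, 14.5, 22.6, 29.1, 30.8]), array([-69. , -54.7,   7.2,  62.5,  72.7]), array([-95. , -94.7, -66.6, -35.9, -31.2])]
strip rel TCP mm [  19.     2.5 -104.5] [ 0.5015 -0.0021  0.1045]
```

View pics/g.png

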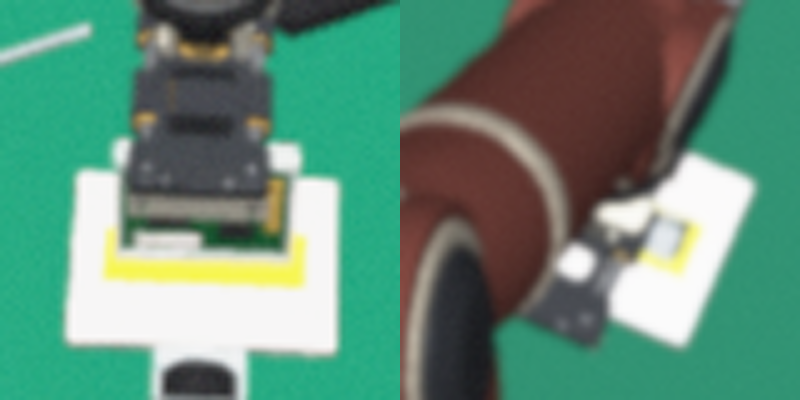

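The left half shows the module above the strip, centred along it (bottom edge from 118 to 290, strip from 105 to 305), and still hanging. I'll lower it until it touches.

```bash
for i in 1; do python3 -m crank '[[0,0,0.02,0,1],[0,0,0.04,0,1],[0,0,0.04,0,1]]'; python3 -m crank '[[0,0,0.02,0,1],[0,0,0.04,0,1],[0,0,0.04,0,1]]'; done | grep -E 'clock|pos|force|gap'
```

```text
clock: 10.5
tcp_pos: [0.5007, -0.0019, 0.0988]
force: [0.3, 1.0, -1.9]
finger_gap: 0.218
gripper_force: 28.0
clock: 10.8
tcp_pos: [0.5008, -0.0025, 0.0942]
force: [-0.0, -0.5, -1.3]
finger_gap: 0.222
gripper_force: 28.2
```

```bash
python3 -m crank '[[0,0.01,0.02,0,0.5],[0,0.027,0.06,0,0.42],[0,0.039,0.11,0,0.36],[0,0.039,0.16,0,0.36],[0,0.039,0.17,0,0.36]]'; python3 -m crank '[[0,0,0,0,0.4],[0,0.01,0,0,0.45],[0,0.02,0,0,0.5],[0,0.03,0,0,0.55],[0,0.03,0,0,0.7],[0,0.03,0,0,1],[0,0.03,0,0,1]]'; python3 look.py i .515 -.005 .06 40
```

```text
clock: 11.3
tcp_pos: [0.5049, -0.0033, 0.0729]
tcp_rot: [-0.001, 0.813, 0.583, -0.001]
force: [-0.3, 0.1, -0.1]
finger_gap: 0.315
gripper_force: 0.3
clock: 12.0
tcp_pos: [0.5125, -0.0057, 0.0754]
tcp_rot: [0.003, 0.813, 0.583, 0.003]
force: [4.5, -1.0, 6.6]
finger_gap: 0.242
gripper_force: 28.8
scene 278 180
top 294 145
```

View pics/i.png

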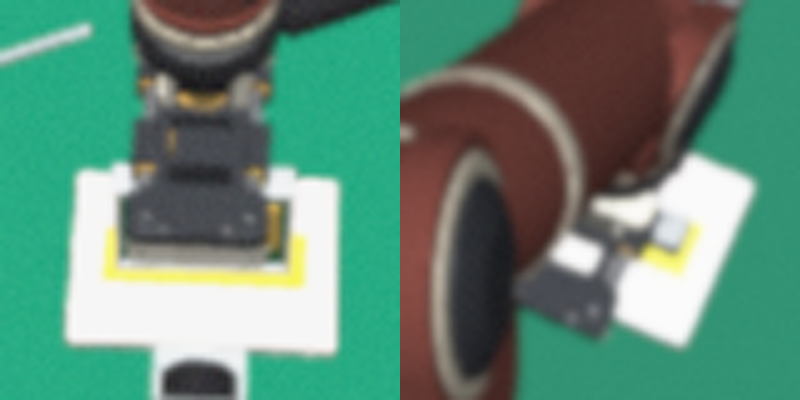

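The left half shows the module standing on the strip with the grip deeper. The gap is 22.5 mm and the module pushes up on the tool, so it is slightly jammed. I'll lift it a little so the pads can align it.

```bash
python3 -m crank '[[0,0,-0.02,0,1],[0,0,-0.04,0,1],[0,0,-0.06,0,1],[0,0,-0.08,0,1],[0,0,-0.08,0,1]]'
python3 - <<'E'
from h import *
cap('scene')
E
python3 m3.py
```

```text
clock: 12.6
tcp_pos: [0.508, -0.0044, 0.0833]
tcp_rot: [-0.001, 0.813, 0.583, -0.001]
force: [0.2, -0.4, -2.8]
finger_gap: 0.211
gripper_force: 29.9
normal [ 0.178 -0.084  0.981] yaw -25.24 368
x,y,z rel TCP mm [array([-0.7,  4.8, 23.9, 38.8, 39.9]), array([-73.4, -68.3,  -6. ,  69.9,  72.9]), array([-82.7, -78.1, -72.5, -67.4, -62.4])]
strip rel TCP mm [ 11.9   2.6 -83.2] [ 0.5081 -0.0045  0.0832]
```

```bash
cat > m4.py <<'E'
from h import *
import sys
c=pickle.load(open('scene.pkl','rb')); W=pts(c); W[...,2]+=.0014
s=arm.state(); T=np.array(s['tcp_pos']); Rs=R.from_euler('z',np.radians(-18.7)).as_matrix()
S=np.array([.5203,-.0058,0]); L=(W-S)@Rs   # stage frame
t=(T-S)@Rs; print('TCP in stage',(t*1e3).round(1))
hi=float(sys.argv[1]) if len(sys.argv)>1 else T[2]-.027
for y0,y1 in ((-.06,.06),(-.06,-.02),(.02,.06)):
    b=(L[...,0]>-.04)&(L[...,0]<.03)&(L[...,1]>y0)&(L[...,1]<y1)&(L[...,2]>.022)&(L[...,2]<hi)
    P=L[b]
    for _ in range(4):
        A=np.c_[P[:,1:],np.ones(len(P))]; k,*_=np.linalg.lstsq(A,P[:,0],rcond=None); r=P[:,0]-A@k; P=P[abs(r)<max(.003,1.5*r.std())]
    print(len(P),'dx/dy',k[0].round(3),'dx/dz',k[1].round(3),'x@z=30',((k@[0,.03,1])*1e3).round(1),'rms',(r.std()*1e3).round(1),'y',np.percentile(P[:,1]*1e3,[0,2,98,100]).round(1),'z',np.percentile(P[:,2]*1e3,[0,100]).round(1))
E
python3 m4.py
```

```text
TCP in stage [-11.9  -2.6  83.2]
38 dx/dy -0.025 dx/dz 0.016 x@z=30 -4.0 rms 1.5 y [-48.9 -48.9  49.4  49.5] z [22.5 55.5]
13 dx/dy -1.697 dx/dz -0.008 x@z=30 -84.5 rms 1.1 y [-48.9 -48.9 -46.  -46. ] z [22.6 53.2]
27 dx/dy 0.264 dx/dz 0.02 x@z=30 -16.8 rms 1.1 y [37.7 37.9 49.5 49.5] z [23.9 55.3]
```

```bash
for i in 1; do python3 -m crank '[[0,0.05,0,0,1],[0,0.108,0,0,1],[0,0.108,0.02,0,1],[0,0.108,0.02,0,1]]';  python3 -m crank '[[0,0,0.01,0,1],[0,0,0.02,0,1],[0,0,0.02,0,1]]'; python3 -m crank '[[0,0,0.01,0,1],[0,0,0.015,0,1],[0,0,0.015,0,1]]';done | grep -E 'clock|pos|force|gap'
```

```text
clock: 13.05
tcp_pos: [0.521, -0.009, 0.0806]
force: [0.2, 0.5, -3.0]
finger_gap: 0.212
gripper_force: 29.9
clock: 13.35
tcp_pos: [0.5207, -0.0087, 0.0784]
force: [-0.6, -0.0, -3.6]
finger_gap: 0.212
gripper_force: 29.9
clock: 13.65
tcp_pos: [0.521, -0.0088, 0.0768]
force: [0.0, -0.3, -3.2]
finger_gap: 0.214
gripper_force: 29.9
```

```bash
for i in 1; do python3 -m crank '[[0,0,0.01,0,1],[0,0,0.02,0,1],[0,0,0.02,0,1]]';  python3 -m crank '[[0,0,0.01,0,1],[0,0,0.01,0,1]]'; python3 -m crank '[[0,0,0.01,0,1],[0,0,0.01,0,1]]';done | grep -E 'clock|pos|force|gap'
python3 - <<'E'
from h import *
cap('scene')
E
python3 m4.py
```

```text
clock: 13.95
tcp_pos: [0.5216, -0.009, 0.0761]
force: [-2.3, 0.4, 8.9]
finger_gap: 0.219
gripper_force: 30.0
clock: 14.15
tcp_pos: [0.5216, -0.009, 0.076]
force: [-3.2, 0.4, 17.4]
finger_gap: 0.21
gripper_force: 30.0
clock: 14.35
tcp_pos: [0.5217, -0.009, 0.0759]
force: [-4.9, 1.0, 25.5]
finger_gap: 0.212
gripper_force: 30.0
TCP in stage [ 2.4 -2.6 75.9]
19 dx/dy -0.017 dx/dz 0.065 x@z=30 10.9 rms 1.5 y [-48.1 -48.1  49.3  49.4] z [23.  47.9]
9 dx/dy -1.885 dx/dz -0.014 x@z=30 -77.2 rms 0.9 y [-48.1 -48.1 -45.4 -45.3] z [24.7 47.9]
15 dx/dy 0.246 dx/dz 0.121 x@z=30 -0.8 rms 1.4 y [37.8 37.9 49.4 49.4] z [23.  47.9]
```

```bash
python3 -m crank '[[0,0,-0.01,0,1],[0,0,-0.02,0,1],[0,0,-0.021,0,1],[0,0,-0.021,0,1]]'|grep -E 'pos|force'; python3 -m crank '[[0,0,0,0,0.5],[0,0,0,0,0.4],[0,0,0,0,0.3],[0,0,0,0,0],[0,0,0,0,0],[0,0,-0.1,0,0],[0,0,-0.25,0,0],[0,0,-0.5,0,0],[0,0,-0.9,0,0],[0,0,-0.9,0,0]]'
python3 - <<'E'
from h import *
cap('scene')
E
python3 m4.py .075
```

```text
tcp_pos: [0.5217, -0.009, 0.076]
force: [-1.2, -0.6, 9.7]
gripper_force: 30.0
clock: 15.8
tcp_pos: [0.525, -0.0099, 0.1888]
tcp_rot: [0.004, 0.813, 0.582, 0.005]
force: [-0.1, -0.9, -0.2]
finger_gap: 0.499
gripper_force: 0.0
TCP in stage [  3.9  -2.3 186.2]
271 dx/dy 0.011 dx/dz -0.003 x@z=30 9.9 rms 1.6 y [-48.3 -45.6  48.   49.4] z [22.2 74.3]
83 dx/dy 0.103 dx/dz -0.005 x@z=30 13.3 rms 1.6 y [-48.3 -46.5 -20.1 -20.1] z [22.8 74.3]
84 dx/dy 0.08 dx/dz 0.007 x@z=30 7.1 rms 1.6 y [20.7 20.9 49.  49.4] z [22.2 74.3]
```

The module stands free, upright and centred. Face x is 9.9 mm, y runs from -48 to 49, and yaw is about 0.6°. Next is the lever.

```bash
for i in 1; do python3 -m crank '[[0.25,-0.15,0,0,0.3],[0.55,-0.33,0,0,1],[0.85,-0.5,0,0,1],[0.93,-0.56,0,0,1]]';  python3 -m crank '[[0.3,-0.18,0,0,1],[0.6,-0.36,0,0,1],[0.85,-0.52,0,0,1],[0.93,-0.56,0,0,1],[0.93,-0.56,0,0,1]]'; done | grep -E 'clock|pos|force|gap'
python3 - <<'E'
from h import *
for n in ('scene','top'):
    c=cap(n); W=pts(c); W[...,2]+= .0014 if n=='scene' else -.0015
    hsv=cv2.cvtColor(c['color'],cv2.COLOR_RGB2HSV).astype(int); H,S,V=hsv[...,0],hsv[...,1],hsv[...,2]
    X=(W[...,0]>.4)&(W[...,0]<.68)&(W[...,1]>.15)&(W[...,1]<.34)
    b=X&((H<8)|(H>172))&(S>140)&(W[...,2]>.07)
    if b.sum(): P=W[b]; print(n,'pad',b.sum(),((P.min(0)+P.max(0))/2).round(4),P.min(0).round(3),P.max(0).round(3))
    b=X&(S<70)&(W[...,2]>.07)&(W[...,2]<.13)&(W[...,0]>.57)
    if b.sum(): P=W[b]; print(n,'cheeks',b.sum(),((P.min(0)+P.max(0))/2).round(4))
E
```

```text
clock: 16.25
tcp_pos: [0.4912, 0.124, 0.1814]
force: [-0.3, 0.7, 0.4]
finger_gap: 0.201
gripper_force: 0.0
clock: 16.75
tcp_pos: [0.4648, 0.2466, 0.1819]
force: [0.6, 0.5, -0.3]
finger_gap: 0.004
gripper_force: 0.0
scene pad 162 [0.4725 0.2363 0.3137] [0.453 0.207 0.102] [0.492 0.265 0.526]
scene cheeks 301 [0.5941 0.243  0.088 ]
top pad 78 [0.4552 0.2309 0.1843] [0.427 0.211 0.108] [0.483 0.251 0.261]
top cheeks 32 [0.5923 0.2444 0.0849]
```

```bash
for i in 1; do python3 -m crank '[[-0.015,0.024,0.1,0,1],[-0.015,0.024,0.2,0,1],[-0.015,0.024,0.3,0,1],[-0.015,0.024,0.36,0,1],[-0.015,0.024,0.4,0,1],[-0.015,0.024,0.43,0,1],[-0.015,0.024,0.46,0,1],[-0.015,0.024,0.49,0,1],[-0.015,0.024,0.52,0,1],[-0.015,0.024,0.55,0,1],[-0.015,0.024,0.58,0,1],[-0.015,0.024,0.58,0,1]]';  python3 -m crank '[[0,0,0.015,0,1],[0,0,0.015,0,1],[0,0,0.015,0,1]]'; done | grep -E 'clock|pos|force|gap'; python3 look.py j .5 .25 .09 40
```

```text
clock: 18.05
tcp_pos: [0.4656, 0.2432, 0.1127]
force: [-5.3, -0.7, 7.2]
finger_gap: 0.009
gripper_force: 3.2
clock: 18.35
tcp_pos: [0.4655, 0.2432, 0.1113]
force: [-4.9, -1.5, 7.3]
finger_gap: 0.004
gripper_force: 3.3
scene 363 148
top 204 139
```

View pics/j.png

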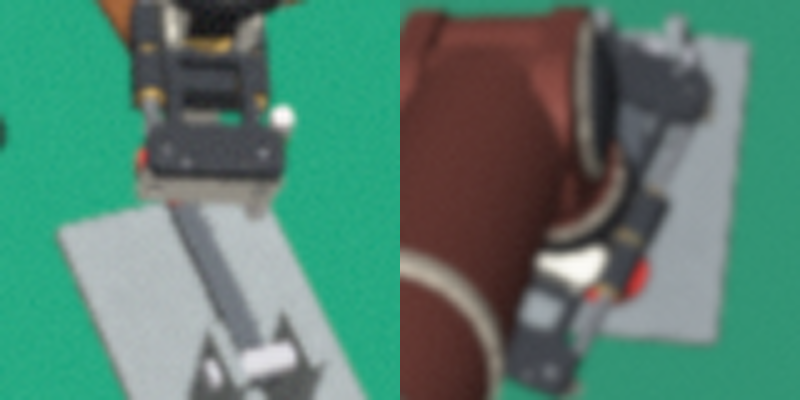

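The left half shows the fingers on the pad, with the arm visible from (175,205) to (250,350). I'll measure its slope.

```bash
cat > m5.py <<'E'
from h import *
import sys
for n in ('scene','top'):
    c=cap(n) if len(sys.argv)>1 else pickle.load(open(n+'.pkl','rb'))
    W=pts(c); W[...,2]+= .0014 if n=='scene' else -.0015
    for x0,x1 in ((.5,.575),(.495,.57)):
        b=(W[...,0]>x0)&(W[...,0]<x1)&(abs(W[...,1]-.244)<.007)&(W[...,2]>.055)&(W[...,2]<.11)
        P=W[b]
        if len(P)<20: print(n,len(P)); continue
        for _ in range(5):
            A=np.c_[P[:,0]-.597,np.ones(len(P))]; k=np.linalg.lstsq(A,P[:,2],rcond=None)[0]; r=P[:,2]-A@k; P=P[abs(r)<2*r.std()+1e-4]
        print(n,len(P),'slope',k[0].round(4),'z at hinge',k[1].round(4),'z at pad',(k@[-.13,1]).round(4),'rms',r.std().round(4))
E
python3 m5.py; python3 -c "
from h import *
s=arm.state();print(s['tcp_pos'],s['force'])"
```

```text
scene 107 slope -0.0213 z at hinge 0.0747 z at pad 0.0775 rms 0.0021
scene 108 slope -0.0214 z at hinge 0.0746 z at pad 0.0774 rms 0.0021
top 36 slope 0.0436 z at hinge 0.0776 z at pad 0.0719 rms 0.0021
top 36 slope 0.0436 z at hinge 0.0776 z at pad 0.0719 rms 0.0021
[0.46554611 0.24323162 0.11129223] [-5.40061176 -0.98174632  6.14844997]
```

```bash
python3 -m crank '[[0,0,0.01,0,1],[0,0,0.02,0,1],[0,0,0.02,0,1],[0,0,0.02,0,1]]'; python3 m5.py 1;  python3 m4.py .075
```

```text
clock: 18.85
tcp_pos: [0.4654, 0.2433, 0.1089]
tcp_rot: [-0.001, 0.812, 0.583, -0.002]
force: [-5.7, -1.5, 6.6]
finger_gap: 0.003
gripper_force: 3.7
scene 106 slope 0.0116 z at hinge 0.0754 z at pad 0.0739 rms 0.0022
scene 107 slope 0.0162 z at hinge 0.0756 z at pad 0.0735 rms 0.0023
top 36 slope 0.1533 z at hinge 0.0809 z at pad 0.061 rms 0.0023
top 36 slope 0.1533 z at hinge 0.0809 z at pad 0.061 rms 0.0023
TCP in stage [-131.8  218.3  108.9]
266 dx/dy 0.016 dx/dz 0.004 x@z=30 10.0 rms 1.6 y [-50.3 -46.8  48.   49.4] z [22.6 74.9]
87 dx/dy 0.116 dx/dz 0.018 x@z=30 13.2 rms 1.5 y [-48.1 -46.3 -20.1 -20.1] z [22.6 72.8]
71 dx/dy 0.111 dx/dz 0.027 x@z=30 5.7 rms 1.6 y [20.7 21.  49.1 49.4] z [23.3 74.9]
```

```bash
cat > m6.py <<'E'
from h import *
for n,N in (('scene',10),):
    cs=[cap(n) for _ in range(N)]; c=dict(cs[0]); c['depth']=np.mean([q['depth'] for q in cs],0)
    W=pts(c); f=(W[...,0]>.5)&(W[...,0]<.57)&(abs(W[...,1]-.244)<.05)&(abs(W[...,1]-.244)>.02)&(W[...,2]<.025)
    off=np.median(W[f][:,2])-.012; print('foot off',off.round(4)); W[...,2]-=off
    for hw in (.005,.007):
        P=W[(W[...,0]>.497)&(W[...,0]<.572)&(abs(W[...,1]-.244)<hw)&(W[...,2]>.06)&(W[...,2]<.1)]
        for _ in range(5):
            A=np.c_[P[:,0]-.597,np.ones(len(P))]; k=np.linalg.lstsq(A,P[:,2],rcond=None)[0]; r=P[:,2]-A@k; P=P[abs(r)<2.2*r.std()+1e-4]
        print(n,len(P),'slope',k.round(4),'zmid .535',(k@[-.062,1]).round(4),'rms',r.std().round(4))
s=arm.state(); print(s['tcp_pos'].__repr__(),s['force'])
E
python3 m6.py
```

```text
foot off -0.0011
scene 73 slope [0.0098 0.0753] zmid .535 0.0747 rms 0.0006
scene 98 slope [0.0021 0.0747] zmid .535 0.0745 rms 0.0008
array([0.46539199, 0.24326939, 0.10893551]) [-4.75845586 -1.36399007  8.1010512 ]
```

```bash
python3 -c "
from bench import arm
print(arm.job_done())"
```

```text
the job is handed in; nothing more can be done
None
```

I handed the job in with the module standing released, upright and centred along the yellow strip with its board facing the lens, and the fingers holding the grey lever level (arm within about 0.01 rad, pad top about 87 mm, roughly 8 N).

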